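# Sort the left-hand screw from the right-hand one in their test nuts

### The arm

A 7-joint arm with a two-finger parallel gripper is mounted at the origin on the work surface. World frame = base frame: x ahead of the robot, y to its left, z up, the work surface at z = 0. Lengths are in m, angles in rad, forces in N, time in s.
With the tool pointing down it reaches from about 0.425 to 1.025 m from the base axis. Payload 3.6 kg.
Tool frame: the origin (TCP) lies between the finger pads; the fingertips stand bot.tip_reach ahead of it and the grasp point (between the pads) lies 6 mm ahead of it (bot.tip_reach is the distance from the TCP to the fingertips, in m); z points along the fingers, x is the direction in which the jaws open and shut, and the axes are right-handed (so a half turn about z gives the same grasp; the last joint's range is limited). The gripper opens to 85 mm and grips with 20 to 120 N. Pads are 22 mm wide; open, the fingers measure 114 mm over their backs; the gripper's body (76 mm by 85 mm) begins 54 mm behind the grasp point. The pads swing forward as they close: fully open they stand 13 mm farther back than shut.
Start: joints at [1.036, 0.591, 0.048, 1.609, -0.033, 0.943, -0.034], TCP at [0.31, -0.655, 0.256] pointing down, gripper open.
Joint ranges: [-2.69, 2.69], [-0.47, 2.24], [-1.27, 1.36], [0.19, 2.51], [-1.53, 4.68], [0.08, 2.07], [-3.09, 3.09]. Speed limits (rad/s): [2.57, 2.57, 3.14, 3.14, 3.14, 3.14, 3.14].

### API

Orientations are given as a rotation vector (axis times angle).
In Python, from cell import bot gives the robot as it stands.
- The arm moves only by the tool step_arm, never from a script. Its argument "moves" is a list of rows, each a list of 7 numbers: the turn, a rotation vector about the tool's x, y, z in rad, then the shift along the tool's x, y, z in m, then the finger opening in m, from 0 to 0.0854. A call has exactly 10 rows; each row shifts and turns the commanded pose from where the row before left it, along the tool's axes as they then stand; what a row does not reach is not made up. A row lasts 1/12 s, in which the tool goes at most 41.7 mm and 7.16 degrees, less where a joint would pass 70% of its speed; a pose out of reach is approached as far as the arm can. A call with a gripper value outside its range is refused whole. The fingers move at their own pace and stop on an object; "force" is the grip in N (left out, the last holds). Time passes only in rows, so rows that do not move let the fingers close, or fill a call up. It gives the time, the measured TCP pose, the force and the opening at its end, in the units of the state.
- bot.get_state(): the state, without advancing time (a new reading comes with each control period).
- bot.camera(name): name is "side" or "top"; returns a dict with "color" (420x560x3 uint8, red, green, blue), "vfov" (degrees; the focal length in pixels is half the picture's height over the tangent of half this angle, whatever the lens; pixels are square), "cx", "cy" (the principal point, pixels), "world_to_cam" (4x4, takes a point from world to camera coordinates). Camera axes: x right, y down, z forward; pixel columns grow to the right and rows downward; lengths in m; the calibration is good to about 2 mm. A picture is of the moment at which its call begins. There is no depth.
- bot.finish_job(): hands the job in, once; it reports no verdict.
The state is a dict: "time_s": time; "joint_pos": joint angles; "joint_velocities": joint speeds; "joint_torque": joint torques, N m; "position": TCP position; "eef_rot": TCP orientation; "force": force on the tool from outside, world axes, zero at the start; "moment": the same for the moment, N m; "gripper_width": opening from 0.0 (shut) to 1.0 (fully open).
Only numpy, scipy, OpenCV 4.12 (cv2) and the standard library are available. Lean on these libraries where they do the work, as an engineer would, in place of code of your own. Each camera call takes 0.05 s, during which the arm holds its last target. There are 200 camera calls.

### The job

Two tee-headed screws stand started in steel test nuts in the channel of the wooden block; the one in the nut with the notched, star-shaped flange should be left-handed, the one in the plain hexagon nut right-handed. Try both where they stand: turn each head clockwise (seen from above) by about 60 degrees, so that the left-hand one winds up out of its nut and the right-hand one winds down. Then carry the left-hand screw, with its nut, to the dark wooden tray and set it down gently inside, upright; leave the other standing in the block.

Things in the scene. Friction and masses are not known exactly. Their poses are not given: they have to be found in the camera images.
- notched_set: Left-hand screw upright in its loose steel test nut (0.62 kg in all). Nut hexagonal, 52 mm across flats, 32 high, its top 8 mm a six-toothed star flange 78 mm across. Origin: centre of nut's underside, z up. Tee head: bar 54 x 20 mm, 62 to 88 mm above the origin at joint 0, its length then along this y axis; 20 mm shank, bare for 30 mm below it. Can be carried by the head.
- notched_screw (a joint): Turn of the left-hand screw in its nut, rad, positive clockwise from above: the bar's heading is the nut's yaw minus this. Starts at 0 to 0.25, stops at -0.3 and 2.2. The head RISES 2.9 mm per rad of it (18 mm a turn). Turns lightly (0.02 N m), stays where left.
- plain_set: Right-hand screw upright in its steel test nut, in the same channel about 150 mm from the other. A plain hexagon nut without any flange or notches; other sizes, mass, origin and axes as for the left-hand one.
- plain_screw (a joint): Turn of the right-hand screw in its nut, rad: same sense, start and stops, but its head SINKS 2.9 mm per rad clockwise (18 mm a turn).
- block: Fixed wooden block, 94 x 300 mm, 26 high, origin at the centre of its underside. Its channel along y is 54 mm wide, its floor 10 mm above the table; both nuts stand in it, and its 16 mm high walls keep them from turning more than about 10 degrees. Lift a nut straight up out of it.
- tray: Dark wooden square open tray, fixed, empty, 150 x 150 mm outside, walls 6 mm thick and 22 mm high. Origin: centre of its underside, z up; inner floor 6 mm above the origin.
There are look-alikes about, which are no part of the job. What is shaped like the notched_set but red is not meant. What is shaped like the plain_set but pink is not meant.

How it is judged:
On the way:
1. both screws have been turned clockwise to at least 0.7 rad, and both nuts still stand where they stood (within 50 mm) (value of joint each of notched_screw, plain_screw above 0.7 rad and distance of each of notched_set, plain_set from where it was at the start of the episode below 0.05 m), for 0.2 s.
At the end, for the whole second after the job is handed in: The notched set stands upright (7 degrees) and still on the tray's floor, within 50 mm of its centre along each side; the plain set stands upright and still in the block, within 40 mm of its start; both screws remain turned to at least 0.6 rad (x of notched_set in the frame of tray between -0.05 and 0.05 m and y of notched_set in the frame of tray between -0.05 and 0.05 m and z of notched_set in the frame of tray below 0.012 m and angle between each of notched_set, plain_set's own z axis and vertical below 0.12 rad and linear speed of each of notched_set, plain_set below 0.02 m/s and value of joint each of notched_screw, plain_screw above 0.6 rad and distance of plain_set from where it was at the start of the episode below 0.04 m); the robot touches nothing.
It fails at once if the left-hand set is dropped (falls at over 0.7 m/s out of the gripper) (contact force between the fingers and notched_set below 0.2 N and linear speed of notched_set above 0.7 m/s).
It fails at once if a set is knocked over (tipped by more than 40 degrees) (angle between any of notched_set, plain_set's own z axis and vertical above 0.7 rad).
It also fails if it takes over 51 s, if anything falls off the work surface, if the arm or the gripper's body presses on something with over 40 N, if the wrist force passes 120 N, or if a joint passes its speed limit or range.

## Working session

There is one attempt and no reset: what is moved stays moved. The work goes in short steps, Python scripts to look and compute and a tool call to move; the robot and the scene stay as the last step left them, time stands still between calls to the robot, and variables do not carry over. Pictures are saved under pics/ and viewed, about 8 in all and at most 12, crops included, and the job is handed in when it is done.

Besides the shell and the picture viewer there is one more tool, called by a JSON object that holds its "name" and its "arguments". step_arm: Moves the arm, as the interface text tells. Its arguments: {"type":"object","properties":{"moves":{"type":"array"},"force":{"type":"number"}},"required":["moves"]}

```bash
ls; mkdir -p pics; python3 - <<'E'
from cell import bot
import cv2,numpy as np
for n in("top","side"):
    c=bot.camera(n); cv2.imwrite(f"pics/{n}0.png",c["color"][:,:,::-1]); print(n,c["vfov"],c["cx"],c["cy"],np.round(c["world_to_cam"],4).tolist())
s=bot.get_state(); print(s, bot.tip_reach)
E
```

```text
pics
top 51.91063847569232 277.3599747562691 213.75568539740095 [[-0.0101, -0.9998, 0.0143, -0.0901], [-0.9962, 0.0088, -0.0862, 0.5581], [0.0861, -0.0151, -0.9962, 0.8636], [0.0, 0.0, 0.0, 1.0]]
side 43.40258371128787 276.7306136913289 202.5556084058501 [[0.982, -0.1886, 0.0118, -0.5825], [-0.14, -0.7681, -0.6248, 0.0243], [0.1269, 0.6119, -0.7807, 1.0865], [0.0, 0.0, 0.0, 1.0]]
{'time_s': 0.1, 'joint_pos': array([ 1.03549118,  0.59202663,  0.0483071 ,  1.60971032, -0.03329549,
        0.94270407, -0.03369656]), 'joint_velocities': array([-0.00088956, -0.00163203, -0.00100584, -0.00248498,  0.00047276,
        0.00027788, -0.00125228]), 'joint_torque': array([ 4.99169226e-03, -5.49994326e+01,  1.55373797e+00, -1.98822570e+01,
        9.76699957e-03,  3.88554603e-03,  3.33570419e-06]), 'position': array([ 0.30969693, -0.65474562,  0.25524971]), 'eef_rot': array([-2.65343409,  1.68007843,  0.00280729]), 'force': array([-0.48594874, -0.82383347, -0.58027279]), 'moment': array([ 0.00821545, -0.01085755,  0.02274262]), 'gripper_width': 0.9996203715796794} 0.025
```

```bash
python3 -c "
import cv2,numpy as np
a=cv2.imread('pics/top0.png');b=cv2.imread('pics/side0.png')
cv2.imwrite('pics/m0.png',cv2.resize(a,(800,600),interpolation=cv2.INTER_CUBIC))
cv2.imwrite('pics/m1.png',cv2.resize(b,(800,600),interpolation=cv2.INTER_CUBIC))"
```

```text
(no output)
```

View pics/m0.png

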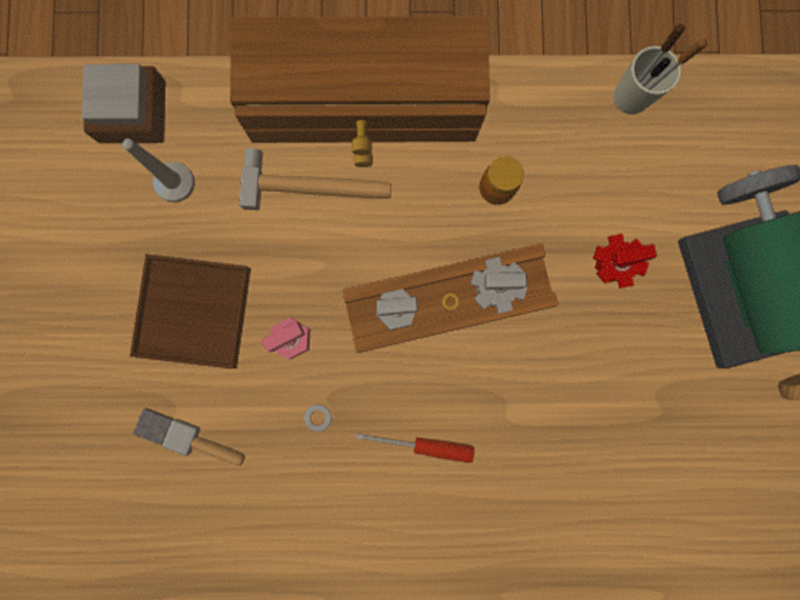

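View pics/m1.png

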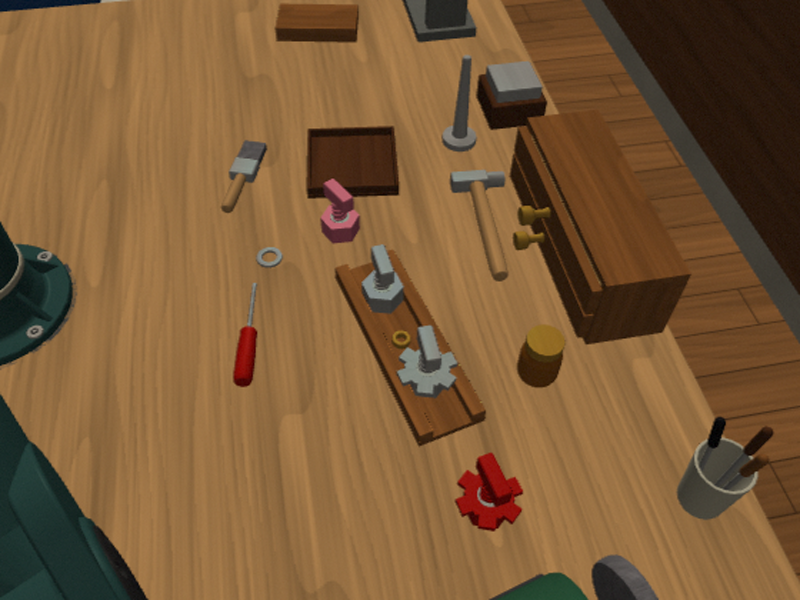

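Top view (800x600): steel star-flange nut at (500,284), steel plain hex at (397,309), both in the block. The red star (625,258) and pink hex (288,340) stand outside it and are look-alikes. The tray is at (190,310). The steel ones in the channel fit the description; I'll confirm that in enlarged crops.

```bash
python3 -c "
import cv2,numpy as np
a=cv2.imread('pics/top0.png')[165:253,235:391];b=cv2.imread('pics/side0.png')[165:285,235:345]
cv2.imwrite('pics/c0.png',cv2.convertScaleAbs(cv2.resize(a,None,fx=5,fy=5,interpolation=cv2.INTER_CUBIC),alpha=1.2))
cv2.imwrite('pics/c1.png',cv2.convertScaleAbs(cv2.resize(b,None,fx=5,fy=5,interpolation=cv2.INTER_CUBIC),alpha=1.2))"
```

```text
(no output)
```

View pics/c0.png

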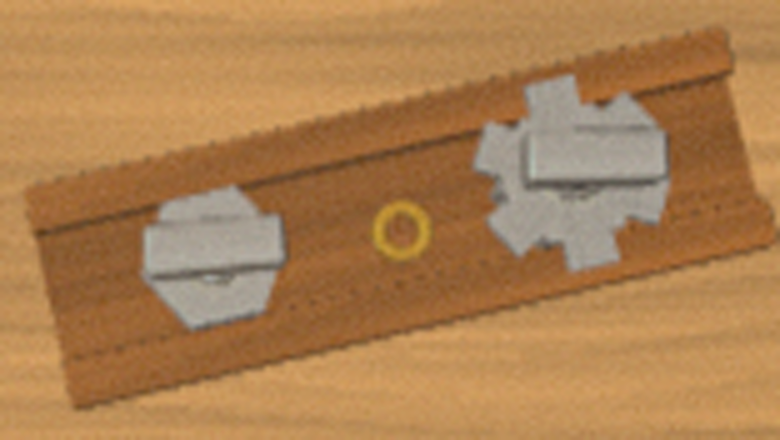

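View pics/c1.png

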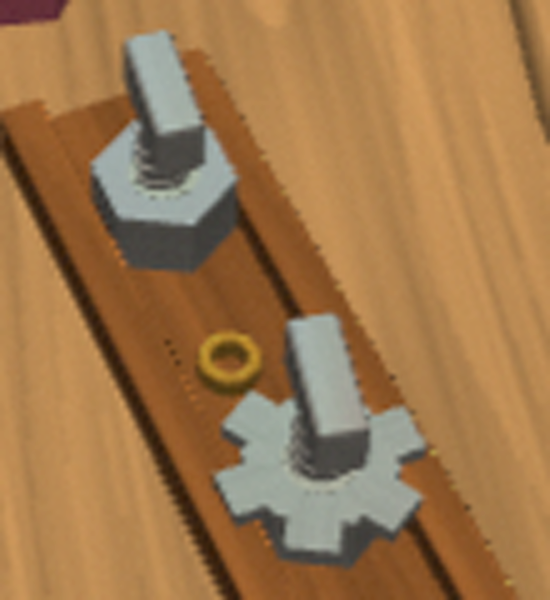

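The crops confirm it: the star-flanged steel nut's bar top is at crop (597,155) and the plain steel hex's bar top is at (214,244). Next I triangulate the bar tops and the tray.

```bash
cat > h.py <<'E'
import numpy as np, cv2
from cell import bot
from scipy.spatial.transform import Rotation as R
W={"top":np.array([[-0.0101,-0.9998,0.0143,-0.0901],[-0.9962,0.0088,-0.0862,0.5581],[0.0861,-0.0151,-0.9962,0.8636]]),
"side":np.array([[0.982,-0.1886,0.0118,-0.5825],[-0.14,-0.7681,-0.6248,0.0243],[0.1269,0.6119,-0.7807,1.0865]])}
K={n:np.array([[f,0,cx],[0,f,cy],[0,0,1]]) for n,f,cx,cy in
 (("top",210/np.tan(np.radians(51.91063847569232/2)),277.36,213.756),("side",210/np.tan(np.radians(43.40258371128787/2)),276.73,202.556))}
P={n:K[n]@W[n] for n in W}
def plane(n,uv,z):   # homography of plane z
    H=P[n][:,[0,1,3]].copy(); H[:,2]+=P[n][:,2]*z
    return cv2.perspectiveTransform(np.float64(uv).reshape(-1,1,2),np.linalg.inv(H))[:,0]
def tri(a,b):
    X=cv2.triangulatePoints(P["top"],P["side"],np.float64(a).reshape(-1,2).T,np.float64(b).reshape(-1,2).T); return (X[:3]/X[3]).T
def pix(n,X): 
    q=P[n]@np.append(X,1); return q[:2]/q[2]
def state():
    s=bot.get_state(); r=R.from_rotvec(s["eef_rot"]).as_matrix()
    print("t",round(s["time_s"],2),"pos",np.round(s["position"],4),"x",np.round(r[:,0],3),"z",np.round(r[:,2],3),"F",np.round(s["force"],1),"M",np.round(s["moment"],2),"w",round(s["gripper_width"],3),"q",np.round(s["joint_pos"],2))
E
python3 - <<'E'
from h import *
f=lambda l,ox,oy:np.array(l)/5-.4+[ox,oy]
T={"notch":f([(528,130),(664,127),(664,180),(532,182)],235,165),"plain":f([(147,226),(280,214),(281,262),(150,273)],235,165)}
# side corner order matched: top-left = +y,+x ...
S={"notch":f([(332,314),(367,428),(310,437),(288,320)],235,165),"plain":f([(165,31),(203,126),(158,136),(127,39)],235,165)}
for k in T:
    X=tri(T[k],S[k]); print(k,X.round(4).tolist(),"mean",X.mean(0).round(4))
    for z in(.098,.1): 
        x=plane("top",T[k],z); d=x[0]-x[1]+x[3]-x[2]; print(z,x.mean(0).round(4),"len",np.linalg.norm(d)/2,"wid",np.linalg.norm(x[0]-x[3]),"ang",np.degrees(np.arctan2(d[1],d[0])), "side",plane("side",S[k],z).mean(0).round(4))
t=np.array([(148,255),(250,267),(238,367),(131,357)])*.7
s=np.array([(396,127),(398,189),(308,194),(308,128)])*.7
X=tri(t,s);print("tray",X.round(3).tolist(),X.mean(0),plane("top",t,.022).mean(0),plane("side",s,.022).mean(0))
b=plane("top",f([(25,188),(725,30),(780,240),(78,408)],235,165),.026);print("block",b.round(4).tolist(),b.mean(0));d=b[0]-b[1];print(np.degrees(np.arctan2(d[1],d[0])))
state()
E
```

```text
notch [[0.595, -0.2145, 0.0971], [0.5958, -0.266, 0.099], [0.5755, -0.2656, 0.0983], [0.577, -0.2154, 0.0989]] mean [ 0.5858 -0.2404  0.0983]
0.098 [ 0.5844 -0.2403] len 0.051098372195176316 wid 0.01993998307393083 ang 90.60295887346932 side [ 0.5869 -0.2402]
0.1 [ 0.5841 -0.2399] len 0.05097246615029371 wid 0.01989085108995521 ang 90.60295887346932 side [ 0.5865 -0.2415]
plain [[0.5597, -0.0692, 0.0984], [0.5647, -0.1196, 0.0981], [0.547, -0.1199, 0.0962], [0.5434, -0.0703, 0.098]] mean [ 0.5537 -0.0947  0.0977]
0.098 [ 0.5517 -0.0946] len 0.0500708712600336 wid 0.017845553875788456 ang 94.49200963257469 side [ 0.555 -0.095]
0.1 [ 0.5515 -0.0945] len 0.04994749697053377 wid 0.017801582551248845 ang 94.49200963257474 side [ 0.5547 -0.0967]
tray [[0.64, 0.262, 0.023], [0.618, 0.117, 0.017], [0.473, 0.133, 0.015], [0.491, 0.281, 0.028]] [0.55567519 0.19833956 0.02093466] [0.55174839 0.19859211] [0.55808433 0.19761972]
block [[0.5817, -0.0179], [0.6454, -0.3091], [0.5575, -0.3292], [0.4912, -0.0393]] [ 0.56893447 -0.1738642 ]
102.34079585410217
t 0.1 pos [ 0.3097 -0.6547  0.2552] x [ 0.428 -0.904 -0.002] z [-0.001  0.002 -1.   ] F [-0.5 -0.8 -0.6] M [ 0.01 -0.01  0.02] w 1.0 q [ 1.04  0.59  0.05  1.61 -0.03  0.94 -0.03]
```

{"name": "step_arm", "arguments": {"moves": [[0,0,0,-0.025,-0.0287,0.003,0.06],[0,0,0,-0.025,-0.0287,0.003,0.06],[0,0,0,-0.025,-0.0287,0.003,0.06],[0,0,0,-0.025,-0.0287,0.003,0.06],[0,0,0,-0.025,-0.0287,0.003,0.06],[0,0,0,-0.025,-0.0287,0.003,0.06],[0,0,0,-0.025,-0.0287,0.003,0.06],[0,0,0,-0.025,-0.0287,0.003,0.06],[0,0,0,-0.025,-0.0287,0.003,0.06],[0,0,0,-0.025,-0.0287,0.003,0.06]], "force": 40}}

```text
time_s: 0.93
position: [0.4627, -0.3048, 0.226]
eef_rot: [2.654, -1.681, -0.001]
force: [1.0, -0.7, -0.2]
gripper_width: 0.702
```

```bash
cat >> h.py <<'E'
def go(t,jaw):  # total yaw about tool z (first), then shift in the tool frame after that yaw; tilt error
    s=bot.get_state(); r=R.from_rotvec(s["eef_rot"]).as_matrix()
    h=np.degrees(np.arctan2(r[1,0],r[0,0])); d=(h-jaw+90)%180-90
    r2=r@R.from_rotvec([0,0,np.radians(d)]).as_matrix(); v=np.array(t)-s["position"]
    print("yaw",round(np.radians(d),4),"shift before yaw",(r.T@v).round(4),"after yaw",(r2.T@v).round(4)); state()
E
python3 -c "
from h import *
go([.5535,-.095,.2],4.5)"
```

```text
yaw -1.2078 shift before yaw [-0.1509 -0.1718  0.026 ] after yaw [ 0.107 -0.202  0.026]
t 0.93 pos [ 0.4627 -0.3048  0.226 ] x [ 0.427 -0.904 -0.   ] z [-0.  0. -1.] F [ 1.  -0.7 -0.2] M [-0.03 -0.09  0.03] w 0.702 q [ 0.49  0.42  0.02  2.02 -0.01  0.7  -0.62]
```

{"name": "step_arm", "arguments": {"moves": [[0,0,0,-0.025,-0.0286,0.0043,0.06],[0,0,0,-0.025,-0.0286,0.0043,0.06],[0,0,0,-0.025,-0.0286,0.0043,0.06],[0,0,0,-0.025,-0.0286,0.0043,0.06],[0,0,0,-0.025,-0.0286,0.0043,0.06],[0,0,0,-0.025,-0.0286,0.0043,0.06],[0,0,-0.12,0,0,0,0.06],[0,0,-0.12,0,0,0,0.06],[0,0,-0.12,0,0,0,0.06],[0,0,-0.12,0,0,0,0.06]]}}

```text
time_s: 1.77
position: [0.5533, -0.097, 0.2]
eef_rot: [2.981, -0.991, -0.002]
force: [-0.1, -0.7, 0.3]
gripper_width: 0.702
```

{"name": "step_arm", "arguments": {"moves": [[0,0,-0.12,0,0,0,0.06],[0,0,-0.12,0,0,0,0.06],[0,0,-0.12,0,0,0,0.06],[0,0,-0.12,0,0,0,0.06],[0,0,-0.12,0,0,0,0.06],[0,0,-0.128,0,0,0,0.06],[0,0,0,0,0,0.02,0.06],[0,0,0,0,0,0.02,0.06],[0,0,0,0,0,0,0.06],[0,0,0,0,0,0,0.06]]}}

```text
time_s: 2.6
position: [0.5524, -0.0977, 0.1596]
eef_rot: [-3.139, -0.119, 0.005]
force: [0.4, 0.9, 0.1]
gripper_width: 0.704
```

```bash
python3 -c "
from h import *
go([.5535,-.095,.09],4.5)
c=bot.camera('side');cv2.imwrite('pics/s2.png',cv2.resize(c['color'][100:250,180:360,::-1],None,fx=4,fy=4,interpolation=cv2.INTER_CUBIC))"
```

```text
yaw -0.0026 shift before yaw [ 0.0015 -0.0026  0.0696] after yaw [ 0.0015 -0.0026  0.0696]
t 2.6 pos [ 0.5524 -0.0977  0.1596] x [ 0.997  0.076 -0.003] z [-0.003  0.    -1.   ] F [0.4 0.9 0.1] M [-0.   -0.03  0.03] w 0.704 q [ 0.32  0.54 -0.3   2.04  0.27  0.6  -0.1 ]
```

View pics/s2.png

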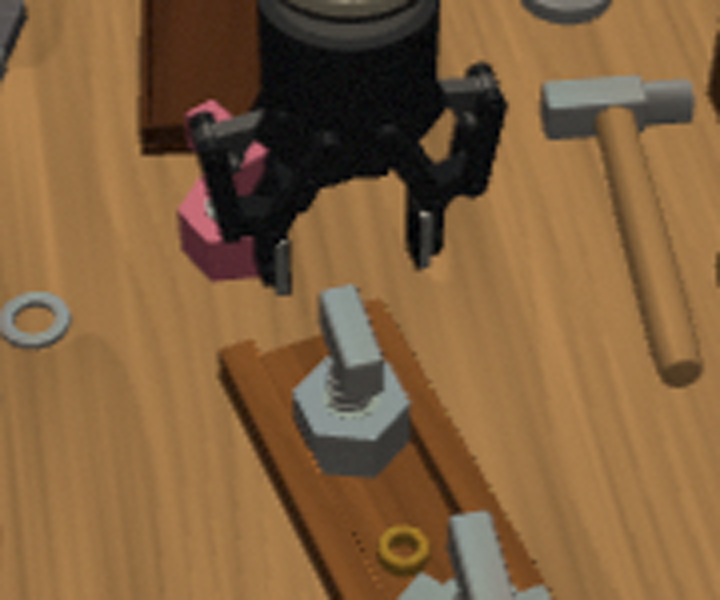

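Picture 5 shows the open jaws at (345,230), squarely above the plain bar (350,330). I go down and grip.

{"name": "step_arm", "arguments": {"moves": [[0,0,0,0.0015,-0.0026,0.012,0.06],[0,0,0,0,0,0.012,0.06],[0,0,0,0,0,0.012,0.06],[0,0,0,0,0,0.012,0.06],[0,0,0,0,0,0.012,0.06],[0,0,0,0,0,0.0096,0.06],[0,0,0,0,0,0,0.06],[0,0,0,0,0,0,0.03],[0,0,0,0,0,0,0.02],[0,0,0,0,0,0,0.015]], "force": 30}}

```text
time_s: 3.48
position: [0.5553, -0.095, 0.0914]
eef_rot: [3.139, 0.119, 0.002]
force: [-0.1, -0.7, 1.1]
gripper_width: 0.283
```

{"name": "step_arm", "arguments": {"moves": [[0,0,0,0,0,0,0.01],[0,0,0,0,0,0,0.01],[0,0,0,0,0,0,0.01],[0,0,0,0,0,0,0.01],[0,0,0,0,0,0,0.01],[0,0,0,0,0,0,0.01],[0,0,0,0,0,0,0.01],[0,0,0,0,0,0,0.01],[0,0,0,0,0,0,0.01],[0,0,0,0,0,0,0.01]]}}

```text
time_s: 4.32
position: [0.5547, -0.0951, 0.0913]
eef_rot: [3.139, 0.119, -0.0]
force: [-3.0, 0.0, 5.5]
gripper_width: 0.229
```

```bash
python3 -c "
from h import *
go([.5535,-.095,.09],4.5)"
```

```text
yaw -0.0026 shift before yaw [-0.0012 -0.0002  0.0013] after yaw [-0.0012 -0.0002  0.0013]
t 4.32 pos [ 0.5547 -0.0951  0.0913] x [ 0.997  0.076 -0.   ] z [-0. -0. -1.] F [-3.   0.   5.5] M [-0.01  0.4  -0.05] w 0.229 q [ 0.27  0.64 -0.24  2.07  0.33  0.46 -0.15]
```

{"name": "step_arm", "arguments": {"moves": [[0,0,0.11,0,0,0.0003,0.01],[0,0,0.11,0,0,0.0003,0.01],[0,0,0.11,0,0,0.0003,0.01],[0,0,0.11,0,0,0.0003,0.01],[0,0,0.11,0,0,0.0003,0.01],[0,0,0.11,0,0,0.0003,0.01],[0,0,0.11,0,0,0.0003,0.01],[0,0,0.11,0,0,0.0003,0.01],[0,0,0.11,0,0,0.0003,0.01],[0,0,0.11,0,0,0.0003,0.01]]}}

```text
time_s: 5.15
position: [0.555, -0.0956, 0.0881]
eef_rot: [2.734, -1.546, 0.001]
force: [-1.4, -0.6, 3.1]
gripper_width: 0.233
```

```bash
python3 -c "
from h import *
state()"
```

```text
t 5.15 pos [ 0.555  -0.0956  0.0881] x [ 0.515 -0.857  0.001] z [ 0.001 -0.001 -1.   ] F [-1.4 -0.6  3.1] M [-0.35  0.24  0.01] w 0.233 q [ 0.06  0.64  0.04  2.08 -0.05  0.42 -0.89]
```

{"name": "step_arm", "arguments": {"moves": [[0,0,0,0,0,0,0.06],[0,0,0,0,0,0,0.06],[0,0,0,0,0,0,0.06],[0,0,0,0,0,0,0.06],[0,0,0,0,0,-0.005,0.06],[0,0,0,0,0,-0.015,0.06],[0,0,0,0,0,-0.02,0.06],[0,0,0,0,0,-0.02,0.06],[0,0,0,0,0,-0.02,0.06],[0,0,0,0,0,0,0.06]]}}

```text
time_s: 5.98
position: [0.5573, -0.0955, 0.1718]
eef_rot: [-2.736, 1.537, -0.011]
force: [-0.1, -0.5, 1.1]
gripper_width: 0.699
```

```bash
python3 -c "
from h import *
go([.5855,-.2405,.168],0.6)"
```

```text
yaw -1.0341 shift before yaw [0.1385 0.0514 0.0041] after yaw [0.0266 0.1453 0.0041]
t 5.98 pos [ 0.5573 -0.0955  0.1718] x [ 0.52  -0.854  0.004] z [ 0.007 -0.001 -1.   ] F [-0.1 -0.5  1.1] M [-0.01 -0.03  0.08] w 0.699 q [ 0.05  0.51  0.05  2.04 -0.04  0.59 -0.89]
```

{"name": "step_arm", "arguments": {"moves": [[0,0,0,0.035,0.013,0.001,0.06],[0,0,0,0.035,0.013,0.001,0.06],[0,0,0,0.035,0.013,0.001,0.06],[0,0,0,0.033,0.012,0.001,0.06],[0,0,-0.11,0,0,0,0.06],[0,0,-0.11,0,0,0,0.06],[0,0,-0.11,0,0,0,0.06],[0,0,-0.11,0,0,0,0.06],[0,0,-0.11,0,0,0,0.06],[0,0,-0.11,0,0,0,0.06]]}}

```text
time_s: 6.82
position: [0.5826, -0.2394, 0.1634]
eef_rot: [-3.091, 0.559, 0.001]
force: [-0.3, 0.3, -0.1]
gripper_width: 0.704
```

{"name": "step_arm", "arguments": {"moves": [[0,0,-0.11,0,0,0,0.06],[0,0,-0.11,0,0,0,0.06],[0,0,-0.11,0,0,0,0.06],[0,0,-0.044,0,0,0,0.06],[0,0,0,0,0,0,0.06],[0,0,0,0,0,0,0.06],[0,0,0,0,0,0,0.06],[0,0,0,0,0,0,0.06],[0,0,0,0,0,0,0.06],[0,0,0,0,0,0,0.06]]}}

```text
time_s: 7.65
position: [0.583, -0.2393, 0.1639]
eef_rot: [3.141, 0.016, -0.0]
force: [0.2, -0.5, 0.5]
gripper_width: 0.705
```

```bash
python3 -c "
from h import *
go([.586,-.2405,.09],0.6)
c=bot.camera('side');cv2.imwrite('pics/s3.png',cv2.resize(c['color'][140:290,200:380,::-1],None,fx=4,fy=4,interpolation=cv2.INTER_CUBIC))"
```

```text
yaw -0.0005 shift before yaw [0.0029 0.0013 0.0739] after yaw [0.0029 0.0013 0.0739]
t 7.65 pos [ 0.583  -0.2393  0.1639] x [ 1.    0.01 -0.  ] z [-0. -0. -1.] F [ 0.2 -0.5  0.5] M [-0.06  0.02 -0.01] w 0.705 q [ 0.49  0.59 -0.25  1.89  0.22  0.68  0.12]
```

View pics/s3.png

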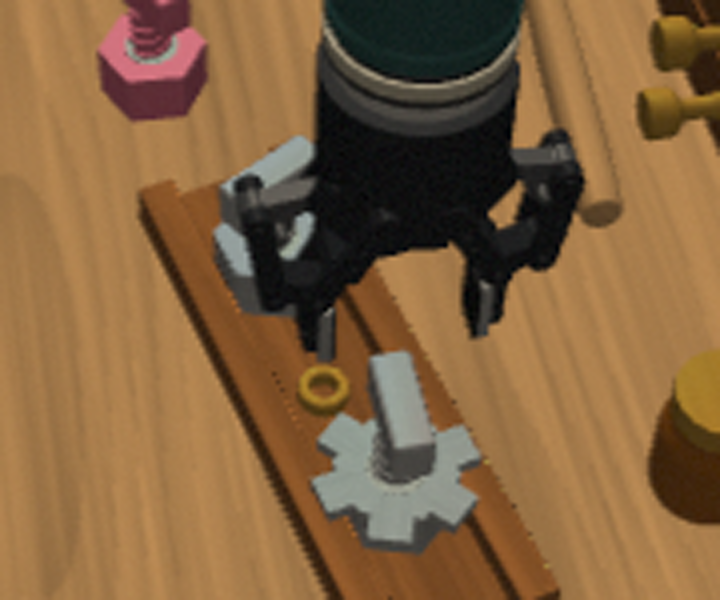

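Picture 6 shows the plain bar turned and its nut in place (265,230). The jaws are above the notched bar (400,400).

{"name": "step_arm", "arguments": {"moves": [[0,0,0,0.0029,0.0013,0.012,0.06],[0,0,0,0,0,0.012,0.06],[0,0,0,0,0,0.012,0.06],[0,0,0,0,0,0.012,0.06],[0,0,0,0,0,0.012,0.06],[0,0,0,0,0,0.0135,0.06],[0,0,0,0,0,0,0.06],[0,0,0,0,0,0,0.03],[0,0,0,0,0,0,0.02],[0,0,0,0,0,0,0.015]], "force": 50}}

```text
time_s: 8.53
position: [0.5865, -0.2408, 0.091]
eef_rot: [3.141, 0.016, 0.002]
force: [0.0, -0.2, -0.6]
gripper_width: 0.28
```

{"name": "step_arm", "arguments": {"moves": [[0,0,0,0,0,0,0.01],[0,0,0,0,0,0,0.01],[0,0,0,0,0,0,0.01],[0,0,0,0,0,0,0.01],[0,0,0,0,0,0,0.01],[0,0,0,0,0,0,0.01],[0,0,0,0,0,0,0.01],[0,0,0,0,0,0,0.01],[0,0,0,0,0,0,0.01],[0,0,0,0,0,0,0.01]]}}

```text
time_s: 9.37
position: [0.5865, -0.2408, 0.0912]
eef_rot: [3.141, 0.016, 0.002]
force: [-0.8, -0.0, 6.1]
gripper_width: 0.223
```

{"name": "step_arm", "arguments": {"moves": [[0,0,0.11,0,0,-0.0003,0.01],[0,0,0.11,0,0,-0.0003,0.01],[0,0,0.11,0,0,-0.0003,0.01],[0,0,0.11,0,0,-0.0003,0.01],[0,0,0.11,0,0,-0.0003,0.01],[0,0,0.11,0,0,-0.0003,0.01],[0,0,0.11,0,0,-0.0003,0.01],[0,0,0.11,0,0,-0.0003,0.01],[0,0,0.11,0,0,-0.0003,0.01],[0,0,0.11,0,0,-0.0003,0.01]]}}

```text
time_s: 10.2
position: [0.5873, -0.2414, 0.0944]
eef_rot: [-2.682, 1.635, -0.006]
force: [1.1, -0.9, 4.3]
gripper_width: 0.224
```

{"name": "step_arm", "arguments": {"moves": [[0,0,0,0,0,0,0.01],[0,0,0,0,0,0,0.01],[0,0,0,0,0,0,0.01],[0,0,0,0,0,0,0.01],[0,0,0,0,0,0,0.01],[0,0,0,0,0,0,0.01],[0,0,0,0,0,0,0.01],[0,0,0,0,0,0,0.01],[0,0,0,0,0,0,0.01],[0,0,0,0,0,0,0.01]]}}

```text
time_s: 11.03
position: [0.5874, -0.2414, 0.0944]
eef_rot: [-2.688, 1.626, -0.005]
force: [1.2, -0.0, 5.8]
gripper_width: 0.229
```

```bash
python3 -c "
from h import *
state()
c=bot.camera('side');cv2.imwrite('pics/s4.png',cv2.resize(c['color'][140:290,200:380,::-1],None,fx=4,fy=4,interpolation=cv2.INTER_CUBIC))"
```

```text
t 11.03 pos [ 0.5874 -0.2414  0.0944] x [ 0.464 -0.886  0.003] z [ 0.003 -0.001 -1.   ] F [ 1.2 -0.   5.8] M [-0.12 -0.09  0.01] w 0.229 q [ 0.26  0.69  0.08  1.92 -0.1   0.53 -0.68]
```

View pics/s4.png

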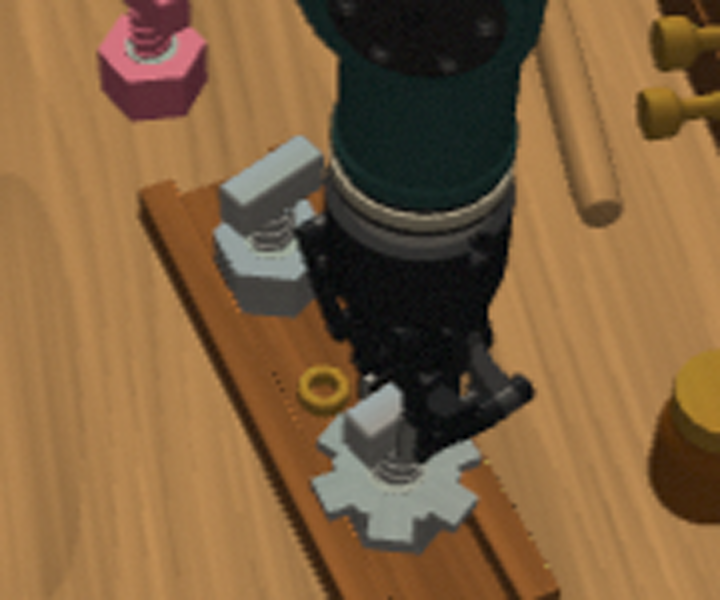

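Picture 7 shows the notched bar turned about 62° with its flange unmoved (398,490), and the plain nut upright at (265,260). Now I lift straight up.

{"name": "step_arm", "arguments": {"moves": [[0,0,0,0,0,-0.004,0.01],[0,0,0,0,0,-0.008,0.01],[0,0,0,0,0,-0.012,0.01],[0,0,0,0,0,-0.018,0.01],[0,0,0,0,0,-0.02,0.01],[0,0,0,0,0,-0.02,0.01],[0,0,0,0,0,-0.02,0.01],[0,0,0,0,0,-0.02,0.01],[0,0,0,0,0,-0.01,0.01],[0,0,0,0,0,0,0.01]]}}

```text
time_s: 11.92
position: [0.5862, -0.2412, 0.2279]
eef_rot: [-2.686, 1.628, -0.005]
force: [1.2, -0.9, -4.8]
gripper_width: 0.223
```

```bash
python3 -c "
from h import *
go([.5555,.198,.226],-62.4)
c=bot.camera('side');cv2.imwrite('pics/s5.png',cv2.resize(c['color'][70:290,200:400,::-1],None,fx=2.7,fy=2.7,interpolation=cv2.INTER_CUBIC))"
```

```text
yaw -0.0009 shift before yaw [-0.4036 -0.1759  0.0013] after yaw [-0.4035 -0.1763  0.0013]
t 11.92 pos [ 0.5862 -0.2412  0.2279] x [ 0.463 -0.887  0.002] z [ 0.003 -0.001 -1.   ] F [ 1.2 -0.9 -4.8] M [ 0.01 -0.12  0.02] w 0.223 q [ 0.24  0.51  0.11  1.85 -0.08  0.78 -0.7 ]
```

View pics/s5.png

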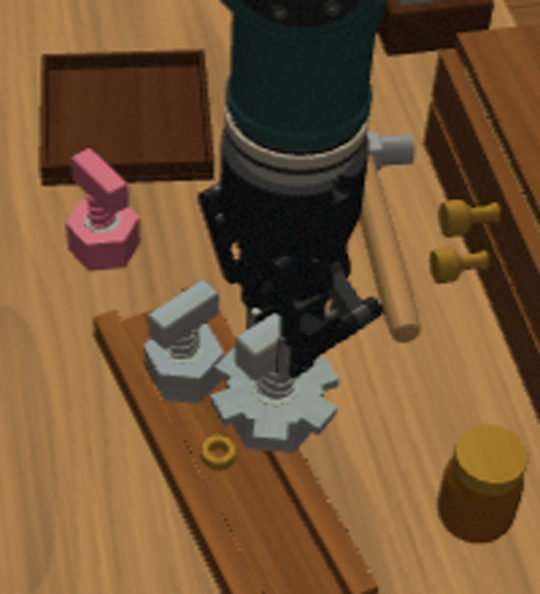

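Picture 8: the set hangs level, clear of the block, at (278,390). The plain set stands at (185,340). Carrying it over to the tray.

{"name": "step_arm", "arguments": {"moves": [[0,0,0,-0.01,-0.0044,0,0.01],[0,0,0,-0.02,-0.0087,0,0.01],[0,0,0,-0.028,-0.0122,0,0.01],[0,0,0,-0.028,-0.0122,0,0.01],[0,0,0,-0.028,-0.0122,0,0.01],[0,0,0,-0.028,-0.0122,0,0.01],[0,0,0,-0.028,-0.0122,0,0.01],[0,0,0,-0.028,-0.0122,0,0.01],[0,0,0,-0.028,-0.0122,0,0.01],[0,0,0,-0.028,-0.0122,0,0.01]]}}

```text
time_s: 12.8
position: [0.5642, 0.038, 0.2236]
eef_rot: [2.685, -1.626, -0.006]
force: [-0.2, 0.4, -5.2]
gripper_width: 0.23
```

{"name": "step_arm", "arguments": {"moves": [[0,0,0,-0.028,-0.0122,0,0.01],[0,0,0,-0.028,-0.0122,0,0.01],[0,0,0,-0.028,-0.0122,0,0.01],[0,0,0,-0.028,-0.0122,0,0.01],[0,0,0,-0.02,-0.0087,0,0.01],[0,0,0,-0.012,-0.0052,0,0.01],[0,0,0,-0.005,-0.0025,0,0.01],[0,0,0,0,0,0,0.01],[0,0,0,0,0,0,0.01],[0,0,0,0,0,0,0.01]]}}

```text
time_s: 13.63
position: [0.5555, 0.1951, 0.225]
eef_rot: [2.682, -1.632, 0.001]
force: [-0.3, -0.4, -5.6]
gripper_width: 0.225
```

```bash
python3 -c "
from h import *
go([.5555,.198,.0904],-62.4)"
```

```text
yaw -0.0042 shift before yaw [-0.0028 -0.0015  0.1346] after yaw [-0.0028 -0.0015  0.1346]
t 13.63 pos [0.5555 0.1951 0.225 ] x [ 0.46  -0.888  0.002] z [-0.001 -0.002 -1.   ] F [-0.3 -0.4 -5.6] M [ 0.03  0.02 -0.  ] w 0.225 q [-0.48  0.46  0.09  1.95 -0.06  0.73 -1.45]
```

{"name": "step_arm", "arguments": {"moves": [[0,0,0,-0.0028,-0.0015,0.01,0.01],[0,0,0,0,0,0.015,0.01],[0,0,0,0,0,0.018,0.01],[0,0,0,0,0,0.018,0.01],[0,0,0,0,0,0.018,0.01],[0,0,0,0,0,0.018,0.01],[0,0,0,0,0,0.014,0.01],[0,0,0,0,0,0.01,0.01],[0,0,0,0,0,0.004,0.01],[0,0,0,0,0,0,0.01]]}}

```text
time_s: 14.47
position: [0.5552, 0.2004, 0.0993]
eef_rot: [2.684, -1.629, -0.002]
force: [-0.9, 0.6, -5.4]
gripper_width: 0.227
```

{"name": "step_arm", "arguments": {"moves": [[0,0,0,0,0,0.002,0.01],[0,0,0,0,0,0.0015,0.01],[0,0,0,0,0,0.0015,0.01],[0,0,0,0,0,0.001,0.01],[0,0,0,0,0,0.001,0.01],[0,0,0,0,0,0.001,0.01],[0,0,0,0,0,0,0.01],[0,0,0,0,0,0,0.01],[0,0,0,0,0,0,0.01],[0,0,0,0,0,0,0.01]]}}

```text
time_s: 15.3
position: [0.5556, 0.2012, 0.0924]
eef_rot: [-2.686, 1.629, -0.0]
force: [0.3, -0.5, -5.5]
gripper_width: 0.226
```

```bash
python3 -c "
from h import *
state()
c=bot.camera('side');cv2.imwrite('pics/s6.png',cv2.resize(c['color'][60:180,180:340,::-1],None,fx=4,fy=4,interpolation=cv2.INTER_CUBIC))"
```

```text
t 15.3 pos [0.5556 0.2012 0.0924] x [ 0.463 -0.887  0.   ] z [ 0.  0. -1.] F [ 0.3 -0.5 -5.5] M [ 0.02 -0.03 -0.03] w 0.226 q [-0.47  0.65  0.06  2.02 -0.08  0.47 -1.44]
```

View pics/s6.png

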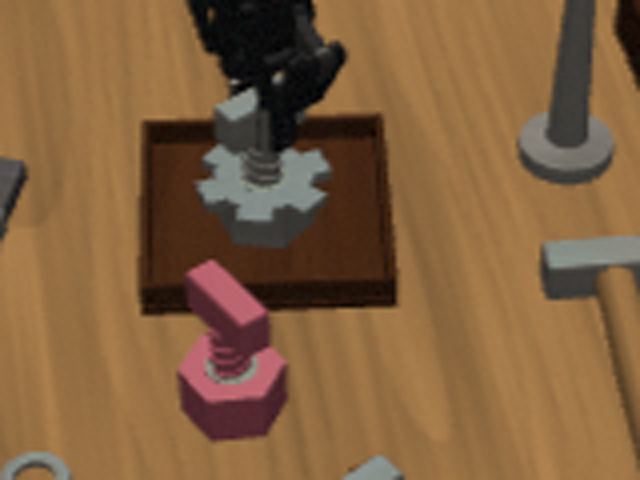

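Picture 9: the set is central in the tray (263,200) and still hanging, since the force is the full weight. Lowering slowly until contact.

{"name": "step_arm", "arguments": {"moves": [[0,0,0,0,0,0.0005,0.01],[0,0,0,0,0,0.0005,0.01],[0,0,0,0,0,0.0005,0.01],[0,0,0,0,0,0.0005,0.01],[0,0,0,0,0,0,0.01],[0,0,0,0,0,0,0.01],[0,0,0,0,0,0,0.01],[0,0,0,0,0,0,0.01],[0,0,0,0,0,0,0.01],[0,0,0,0,0,0,0.01]]}}

```text
time_s: 16.18
position: [0.5555, 0.2012, 0.0904]
eef_rot: [-2.686, 1.629, -0.0]
force: [-1.0, 0.2, -3.1]
gripper_width: 0.225
```

{"name": "step_arm", "arguments": {"moves": [[0,0,0,0,0,0.0003,0.01],[0,0,0,0,0,0.0003,0.01],[0,0,0,0,0,0.0002,0.01],[0,0,0,0,0,0,0.01],[0,0,0,0,0,0,0.01],[0,0,0,0,0,0,0.01],[0,0,0,0,0,0,0.01],[0,0,0,0,0,0,0.01],[0,0,0,0,0,0,0.01],[0,0,0,0,0,0,0.01]]}}

```text
time_s: 17.02
position: [0.5555, 0.2012, 0.0903]
eef_rot: [-2.686, 1.629, -0.0]
force: [-2.8, -1.0, 5.4]
gripper_width: 0.227
```

In contact (+5 N). Open and rise.

{"name": "step_arm", "arguments": {"moves": [[0,0,0,0,0,0,0.025],[0,0,0,0,0,0,0.03],[0,0,0,0,0,0,0.04],[0,0,0,0,0,0,0.05],[0,0,0,0,0,0,0.06],[0,0,0,0,0,0,0.06],[0,0,0,0,0,0,0.06],[0,0,0,0,0,-0.005,0.06],[0,0,0,0,0,-0.01,0.06],[0,0,0,0,0,-0.015,0.06]]}}

```text
time_s: 17.85
position: [0.5548, 0.2009, 0.1195]
eef_rot: [2.685, -1.628, -0.002]
force: [-0.1, -1.3, 0.4]
gripper_width: 0.702
```

{"name": "step_arm", "arguments": {"moves": [[0,0,0,0,0,-0.02,0.06],[0,0,0,0,0,-0.03,0.06],[0,0,0,0,0,-0.03,0.06],[0,0,0,0,0,-0.03,0.06],[0,0,0,0.02,-0.02,-0.01,0.06],[0,0,0,0.025,-0.025,0,0.06],[0,0,0,0.025,-0.025,0,0.06],[0,0,0,0.015,-0.015,0,0.06],[0,0,0,0,0,0,0.06],[0,0,0,0,0,0,0.06]]}}

```text
time_s: 18.68
position: [0.671, 0.164, 0.2402]
eef_rot: [-2.685, 1.632, -0.001]
force: [-0.5, -0.4, -0.5]
gripper_width: 0.707
```

```bash
python3 -c "
from h import *
state()
a=bot.camera('side')['color'][50:270,190:360,::-1];b=bot.camera('top')['color'][130:290,80:400,::-1]
cv2.imwrite('pics/s7.png',cv2.resize(a,None,fx=2.7,fy=2.7,interpolation=cv2.INTER_CUBIC))
cv2.imwrite('pics/t7.png',cv2.resize(b,None,fx=2.5,fy=2.5,interpolation=cv2.INTER_CUBIC))"
```

```text
t 18.68 pos [0.671  0.164  0.2402] x [ 0.461 -0.888  0.001] z [ 0.001 -0.    -1.   ] F [-0.5 -0.4 -0.5] M [0.05 0.07 0.05] w 0.707 q [-0.37  0.56  0.1   1.71 -0.07  0.87 -1.34]
```

View pics/s7.png

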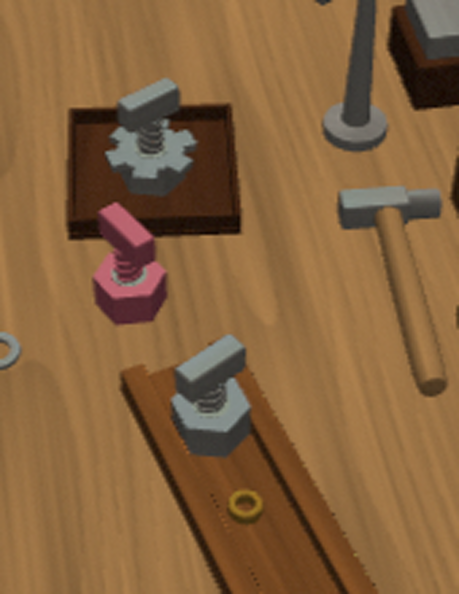

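View pics/t7.png

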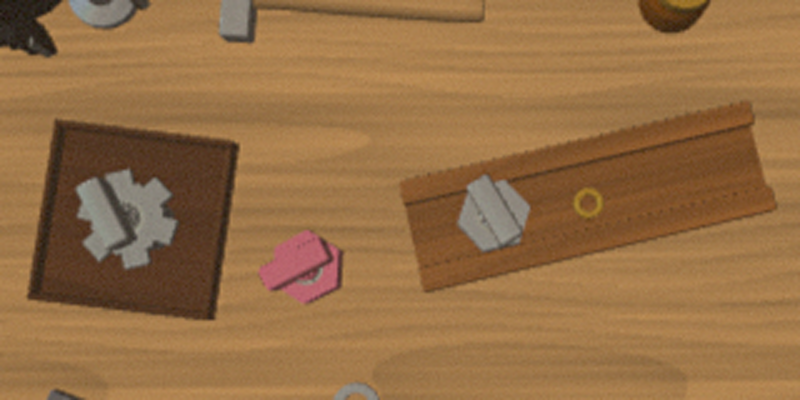

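Pictures 10 and 11: the notched set stands upright in the tray (nut about (127,217), tray centre about (135,220)). The plain set is upright in the block at (495,213), and both bars are turned. The gripper is free and reads zero force.

```bash
python3 -c "
from cell import bot
print(bot.finish_job())"
```

```text
the job is handed in; nothing more can be done
None
```

The job is handed in at about 18.7 s of the 51 s allowed, with no verdict reported.

**Turning:** I turned each head clockwise by about 62–63° where it stood, letting the tool follow the thread down on the plain screw and up on the notched one. By the bar headings both joints ended near 1.2 rad. That is an estimate, and the channel's play could shift it by about 0.17 rad. Neither nut visibly turned or moved in the pictures.

**Carrying:** I lifted the notched set straight up by its head and lowered it into the tray until the force showed contact at about 5 N. Then I released it and backed the arm away.

**Last checks:** The final side and top pictures show:
- The notched set is upright in the tray, only a few millimetres off centre.
- The plain set is upright in the block at its starting place.
- Both bars are still turned.
- The gripper touches nothing, with force readings near zero.

**Disagreements:** The two cameras differed by about 2–3 mm in x for the bars and about 6 mm for the tray. I used values between the two, and they were good enough for every grasp and for the placing. No checks failed.

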